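# Set a graver in the sharpening fixture and lock the toggle clamp on it

### The arm

A 6-joint arm with a two-finger parallel gripper is mounted at the origin on a cart in front of the work surface, level with it; the furniture and walls round the work are solid. World frame = base frame: x ahead of the robot, y to its left, z up, the work surface at z = 0. Lengths are in mm, angles in rad, forces in N, time in s.
With the tool pointing down it reaches from about 275 to 750 mm from the base axis. Payload 10.2 kg.
Tool frame: the origin (TCP) lies at the very end of the fingers, on their centre line; the grasp point (between the pads) lies 19 mm behind it; x points along the fingers, y is the direction in which the jaws open and shut, and the axes are right-handed (so a half turn about x gives the same grasp; the last joint's range is limited). The gripper opens to 85 mm and grips with 20 to 120 N. Pads are 22 mm wide; open, the fingers measure 114 mm over their backs; the gripper's body (76 mm by 85 mm) begins 54 mm behind the grasp point. The pads swing forward as they close: fully open they stand 13 mm farther back than shut.
Start: joints at [-1.502, 0.313, 1.498, -0, 1.331, -0.223], TCP at [151.017, -502.817, 231.294] pointing down, gripper open.
Joint ranges: [-2.94, 2.94], [-0.97, 2.17], [0.19, 2.56], [-1.23, 4.37], [0.02, 3.11], [-2.88, 2.88]. Speed limits (rad/s): [2.39, 2.39, 3.01, 3.14, 3.14, 3.14].

### API

Orientations are given as a unit quaternion [w, x, y, z].
In Python, from rig import ctrl, viewer, finish_job gives the robot as it stands.
- The arm moves only by the tool carry_out, never from a script. Its argument "targets" is a list of rows, each an object of numbers: "x", "y", "z": the shift along the world's x, y, z in m; "ax", "ay", "az": the turn, a rotation vector about the world's x, y, z in rad; "hand": the opening, from -1 (shut) to 1 (fully open). A call has 1 to 5 rows; each row is the pose to reach, as a shift and turn from the pose commanded when the call began; what a row does not reach only later rows make up. A row lasts 1/8 s, in which the tool goes at most 62.5 mm and 10.7 degrees, less where a joint would pass 70% of its speed; a pose out of reach is approached as far as the arm can. A call with a gripper value outside its range is refused whole. The fingers move at their own pace and stop on an object; "grip_force" is the grip in N (left out, the last holds). Time passes only in rows, so rows that repeat a pose let the fingers close. It gives the time, the measured TCP pose, the force and the opening at its end, in the units of the state.
- ctrl.sense(): the state, without advancing time (a new reading comes with each control period).
- viewer.capture(name): name is "scene" or "top"; returns the picture (400x640x3 uint8, blue, green, red); there is no depth.
- viewer.camera_info(name): a dict with "fx", "fy", "cx", "cy" (pixels), "R" (3x3) and "t" (3): a world point X has camera coordinates R X + t. Camera axes: x right, y down, z forward; pixel columns grow to the right and rows downward; lengths in mm; the calibration is good to about 2 mm. A picture is of the moment at which its call begins. camera_info takes no time and is no camera call.
- finish_job(): hands the job in, once; it reports no verdict.
The state is a dict: "time_s": time; "joints": joint angles; "dq": joint speeds; "tau": joint torques, N m; "eef_pos": TCP position; "ee_rot": TCP orientation; "force": force on the tool from outside, world axes, zero at the start; "wrist_torque": the same for the moment, N m; "grip_width": opening from 0.0 (shut) to 1.0 (fully open).
Only numpy, scipy, OpenCV 4.12 (cv2) and the standard library are available. Lean on these libraries where they do the work, as an engineer would, in place of code of your own. Each camera call takes 0.05 s, during which the arm holds its last target. There are 200 camera calls.

### The job

Set the thick graver up for sharpening: lay it in the fixture's two saddles with its point sticking out at the open end, slide it back gently until its butt bears against the end stop, then push the clamp handle over past its dead point, fully down onto its own stop, so that it stays by itself and the pad holds the graver there. Do not ram the stop or force the handle, and leave the other tools where they lie.

Things in the scene. Friction and masses are not known exactly. Their poses are not given: they have to be found in the camera images.
- graver_centre (a point): Centre of the thick grey graver, 172 mm long, 13 mm thick, 62 g; the thickest of the three slim tools lying side by side, its point roughly towards the robot. Its own y axis runs along it to the point. Full 12 x 13 mm section from the butt (y = -86 mm) to y = +57 mm, then the slim point to y = +86 mm. Lying flat, the centre is 6.5 mm above what it lies on. Best gripped 12 mm from the centre towards the point.
- graver_butt (a point): Centre of the graver's flat butt end (86 mm from its centre, away from the point).
- graver: The same graver; origin under its centre on its underside, y axis to the point, z axis up.
- fixture: Dark steel sharpening fixture bolted to the bench. Origin on its underside below the saddle line; x runs along the saddles to the end stop, y away from the clamp, z up. Plate top z = 10 mm. Two U saddles (groove 15 mm wide, flared mouth to 25 mm; groove floor z = 26 mm, top 36 mm) at x = -56..-44 and 22..74 mm; fingers fit in the gap between (x = -44..22), 16 mm deep below the floor of the grooves.
- end_stop: Round steel button on an upright at the end of the saddle line; origin is the centre of its face, at fixture (85, 0, 32.5) mm, facing fixture -x. With its butt on it the graver's centre is at fixture (-1, 0, 32.5) mm. Rigid.
- clamp_handle (a joint): Turn of the clamp handle about fixture x, rad: 0 open (held by friction), 1.47 dead point, 1.50 home on its rigid stop. Its pivot is at fixture (50, -108, 50) mm, but the clamp's height is set by hand with packing and is up to 3 mm more or less. From open, 82 deg above fixture +y, it goes up, over and down to fixture -y (168 deg). Black sleeve 44 to 106 mm from the pivot, 20 wide, 13 thick.
- clamp_pad (a joint): Spring travel of the 15 mm rubber pad's spindle at the end of the clamp arm, m; 0 while free. Open, the pad stands 96 mm up at fixture (50, -33); closed it presses 18 to 42 N, by the height setting, at fixture (50, 0).
- sleeve_home (a point): Fixed point, fixture (50, -187, 73.4) mm: where the middle of the sleeve's top face lies when the handle is home, give or take the 3 mm of height setting. Push the sleeve on the face that looks at the graver when standing; it becomes the top. Push needed: under 1 N; from 1.0 to 1.15 rad the pad bites; up to 9 N near 1.25; almost none round the dead point; then friction holds it: press on until its stop is felt.
- needle_holder: Bystander: bright slim needle holder, 160 x 10 mm; origin under its middle.
- scriber: Bystander: slim brass scriber, 188 x 10 mm; origin under its middle.
- oil_vial: Bystander: square glass vial with a dark cap, 30 x 34 x 64 mm, beyond the fixture; origin under its middle.

How it is judged (in metres and radians):
On the way, in this order (a step that is already met when the one before it is completed fails the run):
1. the graver lies in both saddles, point out, and its butt bears on the end stop (x of graver_butt in the frame of fixture above 0.0835 m and y of graver_butt in the frame of fixture between -0.003 and 0.003 m and z of graver_centre in the frame of fixture between 0.03 and 0.0345 m and angle between the y axis of graver_centre and the x axis of fixture, either way round below 0.035 rad and contact force between graver and end_stop above 1 N), for 0.2 s.
2. the handle is past the dead point, home on its stop, and the pad presses on the graver (value of joint clamp_handle above 1.485 rad and contact force between clamp_pad and graver above 10 N), for 0.2 s.
At the end, for the whole second after the job is handed in: The graver lies still in both saddles, point out, within 2 degrees and 3 mm of the saddle line, butt within 1.5 mm of the end stop; the handle is past its dead point, home on its stop (beyond 1.485 rad) and stays by itself; the pad presses the graver with over 10 N (all of step 2 and x of graver_butt in the frame of fixture above 0.0835 m and y of graver_butt in the frame of fixture between -0.003 and 0.003 m and z of graver_centre in the frame of fixture between 0.03 and 0.0345 m and angle between the y axis of graver_centre and the x axis of fixture, either way round below 0.035 rad and linear speed of graver below 0.01 m/s); the robot touches nothing.
It fails at once if the graver is rammed against the end stop (over 20 N) (contact force between graver and end_stop above 20 N).
It fails at once if the clamp handle is forced (over 20 N) (contact force between anything else and clamp_handle above 20 N).
It fails at once if another tool (needle holder, scriber or vial) is moved by over 15 mm (distance of any of needle_holder, scriber, oil_vial from where it was at the start of the episode above 0.015 m).
It also fails if it takes over 67 s, if anything falls off the work surface, if the arm or the gripper's body presses on something with over 40 N, if the wrist force passes 120 N, or if a joint passes its speed limit or range.

## Working session

There is one attempt and no reset: what is moved stays moved. The work goes in short steps, Python scripts to look and compute and a tool call to move; the robot and the scene stay as the last step left them, time stands still between calls to the robot, and variables do not carry over. Pictures are saved under pics/ and viewed, about 8 in all and at most 12, crops included, and the job is handed in when it is done.

Besides the shell and the picture viewer there is one more tool, called after "Emit:" as name(argument=value, ...) on one line, values as JSON. carry_out: Moves the arm, as the interface text tells. Its arguments: {"type":"object","properties":{"targets":{"type":"array"},"grip_force":{"type":"number"}},"required":["targets"]}

```bash
mkdir -p pics; python3 - <<'E'
from rig import ctrl, viewer
import cv2,json
for n in("scene","top"):
    im=viewer.capture(n); cv2.imwrite(f"pics/{n}0.png",im)
    c=viewer.camera_info(n); print(n,c)
s=ctrl.sense(); print(s)
E
```

```text
scene {'fx': 371.9972349277774, 'fy': 371.9972349277774, 'cx': 316.97631353457024, 'cy': 193.95650212755305, 'R': array([[-0.83530981, -0.54977173, -0.00292797],
       [-0.42178759,  0.64425164, -0.63799299],
       [ 0.35263686, -0.53168682, -0.7700366 ]]), 't': array([664.79236181, 128.85960845, 856.09446413])}
top {'fx': 482.81204039500614, 'fy': 482.81204039500614, 'cx': 315.79881089766326, 'cy': 196.84024191370014, 'R': array([[-1.74785356e-04, -9.99796954e-01, -2.01499555e-02],
       [-9.94055219e-01,  2.36757681e-03, -1.08851346e-01],
       [ 1.08876951e-01,  2.00111428e-02, -9.93853794e-01]]), 't': array([ 291.44792383,  617.13654971, 1013.40918941])}
{'time_s': 0.1, 'joints': array([-1.50241793e+00,  3.13383355e-01,  1.49831425e+00,  3.71328103e-05,
        1.33098286e+00, -2.23406250e-01]), 'dq': array([-0.00014689, -0.0003701 , -0.00312666,  0.00048142,  0.00049489,
       -0.00212704]), 'tau': array([ 1.52555080e-03, -4.12903690e+01, -2.60146433e+01, -2.40890713e-04,
        3.02404311e-03,  9.89684878e-06]), 'eef_pos': array([ 151.00230352, -502.60017757,  230.81540827]), 'ee_rot': array([ 0.10241032,  0.69963773,  0.10317523, -0.69955274]), 'force': array([-0.49903601,  0.34900262, -0.10727534]), 'wrist_torque': array([ 0.01356018,  0.02508238, -0.01228292]), 'grip_width': 1.0029964005337126}
```

View pics/top0.png

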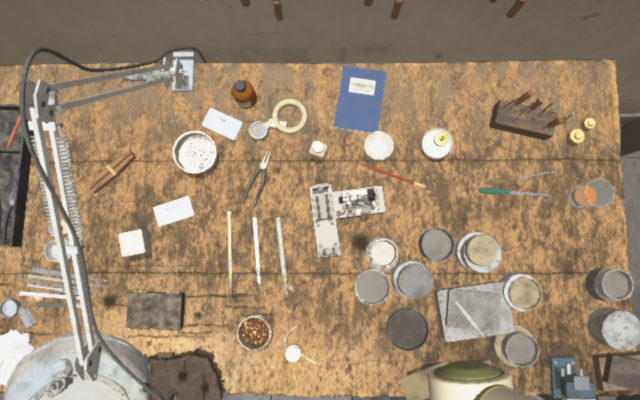

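View pics/scene0.png

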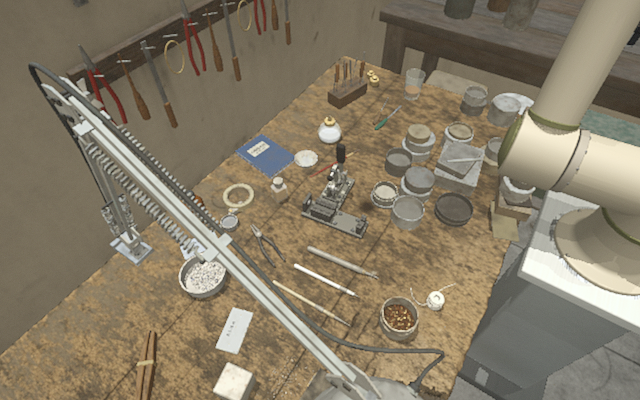

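The top view shows the graver at (278,218)–(287,291). The fixture's saddle line runs from about (322,187) to (328,255), with the clamp to the right and the lamp well left of the work. I'll take an enlarged crop next.

```bash
python3 - <<'E'
import cv2
im=cv2.imread("pics/top0.png")[170:300,260:400]
cv2.imwrite("pics/c1.png",cv2.resize(im,None,fx=5,fy=4.6 and 5,interpolation=cv2.INTER_CUBIC)[:600] if 0 else cv2.resize(im,(630,585),interpolation=cv2.INTER_CUBIC))
im=cv2.imread("pics/scene0.png")[135:285,260:400]
cv2.imwrite("pics/c2.png",cv2.resize(im,(560,600),interpolation=cv2.INTER_CUBIC))
E
```

```text
(no output)
```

View pics/c1.png

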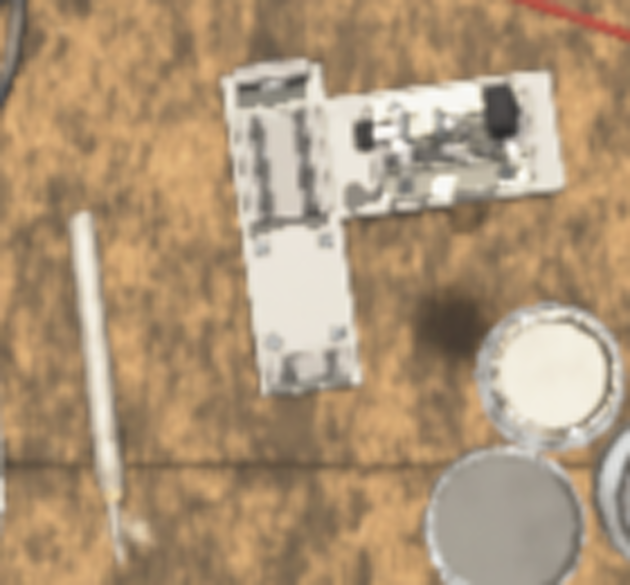

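View pics/c2.png

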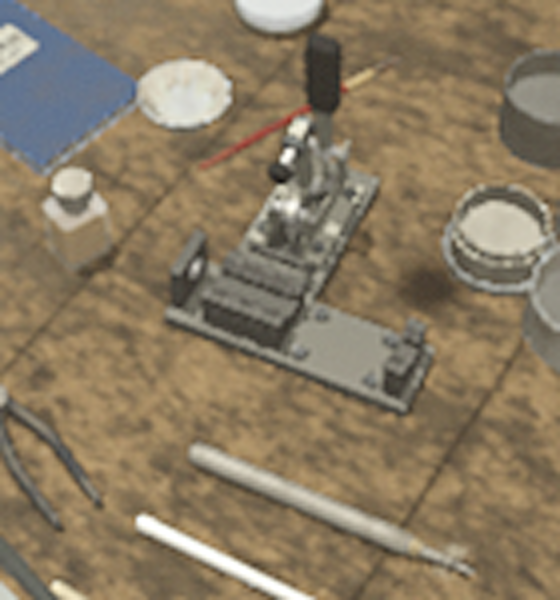

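```bash
cat > h.py <<'E'
import numpy as np
from rig import ctrl,viewer
from scipy.spatial.transform import Rotation as Ro
def back(n,u,v,z):
    c=viewer.camera_info(n); R=np.array(c["R"]);t=np.array(c["t"])
    d=R.T@[(u-c["cx"])/c["fx"],(v-c["cy"])/c["fy"],1]; o=-R.T@t
    return o+d*(z-o[2])/d[2]
def proj(n,X):
    c=viewer.camera_info(n); p=np.array(c["R"])@np.array(X)+c["t"]
    return np.array([c["fx"]*p[0]/p[2]+c["cx"],c["fy"]*p[1]/p[2]+c["cy"]])
def st():
    s=ctrl.sense(); q=s["ee_rot"]; M=Ro.from_quat([q[1],q[2],q[3],q[0]]).as_matrix()
    print(round(s["time_s"],2),s["eef_pos"].round(1),"F",s["force"].round(2),"w",round(s["grip_width"],3)); return s,M
E
python3 - <<'E'
from h import *
s,M=st(); print(M.round(3))
c1=lambda u,v,z: back("top",260+u/4.5,170+v/4.5,z).round(1)
c2=lambda u,v,z: back("scene",260+u/4,135+v/4,z).round(1)
print("grav top",c1(82,213,10),c1(111,488,10),c1(122,562,7),"scene",c2(196,455,7),c2(410,545,7),c2(468,572,5))
for n,a in {"groove far":(282.5,112,31),"groove near":(292,208,31),"front":(308,367,31),"rear near L":(248,225,36),"rear near R":(335,217,36),"sleeve":(500,112,130)}.items(): print(n,c1(*a))
print("plate corners top", c1(225,85,10),c1(325,65,10),c1(263,395,10),c1(360,382,10))
print("plate corners scene", c2(165,312,10),c2(408,408,10),c2(433,352,10))
print("stop face scene",c2(196,266,32.5),"sleeve top")
E
```

```text
0.1 [ 151.  -502.6  230.8] F [-0.5   0.35 -0.11] w 1.003
[[-0.     0.288 -0.958]
 [ 0.001 -0.958 -0.288]
 [-1.    -0.001 -0.   ]]
grav top [574.8 374.8  10. ] [440.6 359.5  10. ] [404.8 354.1   7. ] scene [570.6 375.4   7. ] [440.5 358.3   7. ] [406.7 354.3   5. ]
groove far [622.4 275.5  31. ]
groove near [575.6 271.   31. ]
front [499.2 263.5  31. ]
rear near L [567.1 292.2  36. ]
rear near R [570.9 250.3  36. ]
sleeve [610.9 179.4 130. ]
plate corners top [638.3 304.2  10. ] [648.2 254.5  10. ] [485.6 285.4  10. ] [491.9 238.   10. ]
plate corners scene [642.5 303.2  10. ] [483.9 282.7  10. ] [490.7 239.5  10. ]
stop face scene [636.5 277.4  32.5] sleeve top
```

```bash
cat >> h.py <<'E'
import cv2
def F(p,o=(550,268.5),yaw=.112):
    c,s=np.cos(yaw),np.sin(yaw); return [o[0]+c*p[0]-s*p[1],o[1]+s*p[0]+c*p[1],p[2]]
E
python3 - <<'E'
from h import *
outs=[]
for n,x0,y0,w,h,f in(("top",300,175,95,88,6),("scene",296,138,80,105,5)):
    im=cv2.imread(f"pics/{n}0.png")[y0:y0+h,x0:x0+w]; im=cv2.resize(im,None,fx=f,fy=f,interpolation=cv2.INTER_CUBIC)
    def L(pts,col):
        P=np.array([(proj(n,F(p))-[x0,y0]+.5)*f for p in pts]).astype(np.int32)
        cv2.polylines(im,[P],False,col,1,cv2.LINE_AA)
    for a,b in((-56,-44),(22,74)):
        for y in(-12.5,12.5): L([(a,y,36),(b,y,36)],(0,0,255))
        for y in(-7.5,7.5): L([(a,y,26),(b,y,26)],(255,0,0))
        for x in(a,b): L([(x,-12.5,36),(x,-7.5,26),(x,7.5,26),(x,12.5,36)],(0,200,0))
    t=np.linspace(0,6.3,20); L([(85,6*np.cos(a),32.5+6*np.sin(a)) for a in t],(255,0,255))
    d=np.radians(82); 
    L([(50,-108+r*np.cos(d),50+r*np.sin(d)) for r in(0,44,106)],(0,255,255))
    outs.append(im[:530])
h=max(o.shape[0] for o in outs)
outs=[cv2.copyMakeBorder(o,0,h-o.shape[0],0,0,cv2.BORDER_CONSTANT) for o in outs]
o=np.hstack(outs); o=o[:, :]; print(o.shape)
s=min(800/o.shape[1],1); cv2.imwrite("pics/ov.png",cv2.resize(o,None,fx=s,fy=s,interpolation=cv2.INTER_AREA))
E
```

```text
(528, 970, 3)
```

View pics/ov.png

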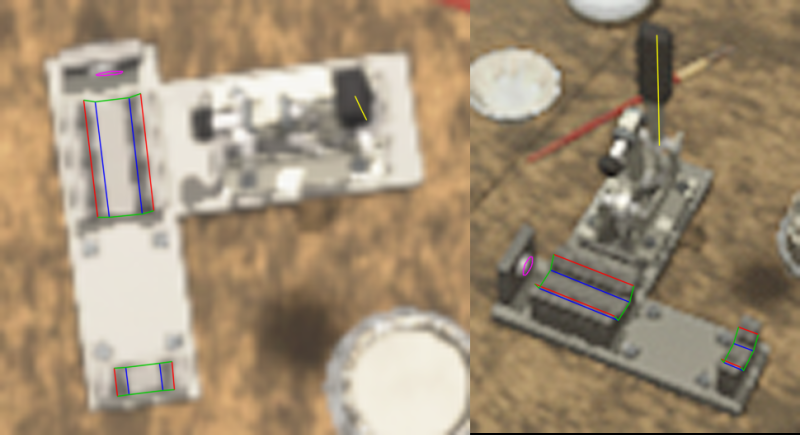

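The overlay fits within about 1–2 mm: origin ≈ (550, 268), yaw ≈ 0.115. The graver centre is ≈ (489, 364.6), yaw 0.122. I'm moving over to it.

Emit:
carry_out(targets=[{"x": 0.036,"y": 0.05,"z": 0,"az": -0.034,"hand": -0.3},{"x": 0.072,"y": 0.1,"z": 0,"az": -0.068,"hand": -0.3},{"x": 0.108,"y": 0.15,"z": 0,"az": -0.102,"hand": -0.3},{"x": 0.144,"y": 0.2,"z": 0,"az": -0.136,"hand": -0.3},{"x": 0.18,"y": 0.25,"z": 0,"az": -0.17,"hand": -0.3}])

```text
invalid input at $.targets[0]: expected keys x, y, z, ax, ay, az, hand
```

Emit:
carry_out(targets=[{"x": 0.02,"y": 0.056,"hand": -0.3},{"x": 0.04,"y": 0.112,"hand": -0.3},{"x": 0.06,"y": 0.168,"hand": -0.3},{"x": 0.08,"y": 0.224,"hand": -0.3},{"x": 0.1,"y": 0.28,"hand": -0.3}])

```text
invalid input at $.targets[0]: expected keys x, y, z, ax, ay, az, hand
```

Emit:
carry_out(targets=[{"x": 0.009,"y": 0.06,"hand": -0.3},{"x": 0.018,"y": 0.12,"hand": -0.3},{"x": 0.027,"y": 0.18,"hand": -0.3},{"x": 0.036,"y": 0.24,"hand": -0.3},{"x": 0.046,"y": 0.3,"hand": -0.3}])

```text
invalid input at $.targets[0]: expected keys x, y, z, ax, ay, az, hand
```

```bash
python3 - <<'E'
from h import *
s,M=st(); print(M.round(3), s["joints"].round(2))
E
```

```text
0.1 [ 151.  -502.6  230.8] F [-0.5   0.35 -0.11] w 1.003
[[-0.     0.288 -0.958]
 [ 0.001 -0.958 -0.288]
 [-1.    -0.001 -0.   ]] [-1.5   0.31  1.5   0.    1.33 -0.22]
```

Emit:
carry_out(targets=[{"x": 0.036,"y": 0.05,"z": 0,"ax": 0,"ay": 0,"az": -0.034,"hand": -0.3},{"x": 0.072,"y": 0.1,"z": 0,"ax": 0,"ay": 0,"az": -0.068,"hand": -0.3},{"x": 0.108,"y": 0.15,"z": 0,"ax": 0,"ay": 0,"az": -0.102,"hand": -0.3},{"x": 0.144,"y": 0.2,"z": 0,"ax": 0,"ay": 0,"az": -0.136,"hand": -0.3},{"x": 0.18,"y": 0.25,"z": 0,"ax": 0,"ay": 0,"az": -0.17,"hand": -0.3}])

```text
time_s: 0.72
eef_pos: [331.7, -251.0, 231.2]
ee_rot: [0.042, 0.706, 0.042, -0.706]
force: [0.4, -0.4, 0.4]
grip_width: 0.352
```

Emit:
carry_out(targets=[{"x": 0.02,"y": 0.056,"z": 0,"ax": 0,"ay": 0,"az": 0,"hand": -0.3},{"x": 0.04,"y": 0.112,"z": 0,"ax": 0,"ay": 0,"az": 0,"hand": -0.3},{"x": 0.06,"y": 0.168,"z": 0,"ax": 0,"ay": 0,"az": 0,"hand": -0.3},{"x": 0.08,"y": 0.224,"z": 0,"ax": 0,"ay": 0,"az": 0,"hand": -0.3},{"x": 0.1,"y": 0.28,"z": 0,"ax": 0,"ay": 0,"az": 0,"hand": -0.3}])

```text
time_s: 1.35
eef_pos: [431.3, 29.2, 231.3]
ee_rot: [0.043, 0.706, 0.043, -0.706]
force: [-0.0, -1.7, 0.7]
grip_width: 0.353
```

Emit:
carry_out(targets=[{"x": 0.009,"y": 0.06,"z": 0,"ax": 0,"ay": 0,"az": 0,"hand": -0.3},{"x": 0.018,"y": 0.12,"z": 0,"ax": 0,"ay": 0,"az": 0,"hand": -0.3},{"x": 0.027,"y": 0.18,"z": 0,"ax": 0,"ay": 0,"az": 0,"hand": -0.3},{"x": 0.036,"y": 0.24,"z": 0,"ax": 0,"ay": 0,"az": 0,"hand": -0.3},{"x": 0.046,"y": 0.3,"z": 0,"ax": 0,"ay": 0,"az": 0,"hand": -0.3}])

```text
time_s: 1.98
eef_pos: [476.9, 329.3, 231.0]
ee_rot: [-0.043, -0.706, -0.043, 0.706]
force: [0.4, -0.4, 0.6]
grip_width: 0.35
```

```bash
python3 - <<'E'
from h import *
s,M=st(); print(M.round(3), s["joints"].round(2))
E
```

```text
1.98 [476.9 329.3 231. ] F [ 0.38 -0.38  0.6 ] w 0.35
[[-0.     0.122 -0.993]
 [-0.    -0.993 -0.122]
 [-1.     0.     0.   ]] [ 0.4   0.43  1.33 -0.    1.38  1.85]
```

Emit:
carry_out(targets=[{"x": 0,"y": 0.0337,"z": -0.04,"ax": 0,"ay": 0,"az": 0,"hand": -0.3},{"x": 0,"y": 0.0337,"z": -0.09,"ax": 0,"ay": 0,"az": 0,"hand": -0.3},{"x": 0,"y": 0.0337,"z": -0.14,"ax": 0,"ay": 0,"az": 0,"hand": -0.3},{"x": 0,"y": 0.0337,"z": -0.18,"ax": 0,"ay": 0,"az": 0,"hand": -0.3},{"x": 0,"y": 0.0337,"z": -0.205,"ax": 0,"ay": 0,"az": 0,"hand": -0.3}])

```text
time_s: 2.6
eef_pos: [476.0, 360.4, 23.8]
ee_rot: [-0.043, -0.705, -0.043, 0.707]
force: [0.1, 0.3, 0.8]
grip_width: 0.348
```

```bash
python3 - <<'E'
from h import *
s,M=st()
a=viewer.capture("top")[200:310,220:330]; b=viewer.capture("scene")[220:300,285:395]
cv2.imwrite("pics/g1.png",np.hstack([cv2.resize(a,(400,400)),cv2.resize(b,(400,291))] if 0 else [cv2.resize(a,(400,400),interpolation=2),cv2.copyMakeBorder(cv2.resize(b,(400,291),interpolation=2),0,109,0,0,cv2.BORDER_CONSTANT)]))
E
```

```text
2.6 [476.  360.4  23.8] F [0.05 0.34 0.78] w 0.348
```

View pics/g1.png

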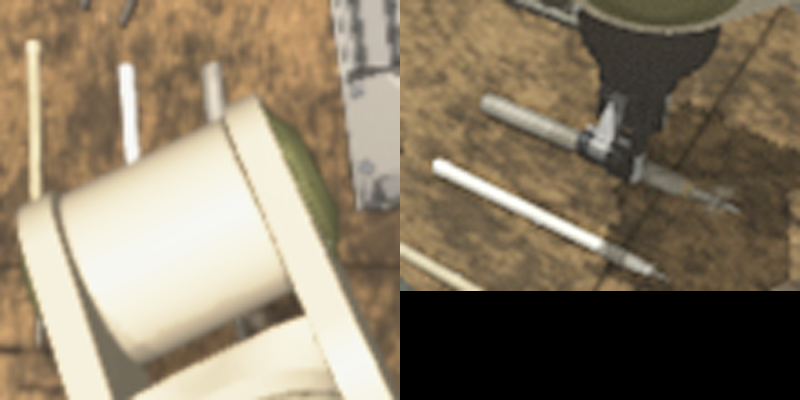

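The scene view shows the fingers straddling the graver, clear of the needle holder. I'll go down and grip.

Emit:
carry_out(targets=[{"x": 0,"y": 0,"z": -0.012,"ax": 0,"ay": 0,"az": 0,"hand": -0.3},{"x": 0,"y": 0,"z": -0.022,"ax": 0,"ay": 0,"az": 0,"hand": -0.3},{"x": 0,"y": 0,"z": -0.022,"ax": 0,"ay": 0,"az": 0,"hand": -0.3}])

```text
time_s: 3.08
eef_pos: [476.8, 360.8, 3.9]
ee_rot: [-0.043, -0.706, -0.043, 0.706]
force: [-0.4, 0.4, -0.4]
grip_width: 0.351
```

Emit:
carry_out(targets=[{"x": 0,"y": 0,"z": 0,"ax": 0,"ay": 0,"az": 0,"hand": -1},{"x": 0,"y": 0,"z": 0,"ax": 0,"ay": 0,"az": 0,"hand": -1},{"x": 0,"y": 0,"z": 0,"ax": 0,"ay": 0,"az": 0,"hand": -1},{"x": 0,"y": 0,"z": 0,"ax": 0,"ay": 0,"az": 0,"hand": -1}], grip_force=30)

```text
time_s: 3.58
eef_pos: [477.4, 361.1, 4.9]
ee_rot: [0.043, 0.706, 0.043, -0.705]
force: [-1.5, 0.1, 5.1]
grip_width: 0.131
```

Emit:
carry_out(targets=[{"x": 0,"y": 0,"z": 0.03,"ax": 0,"ay": 0,"az": 0,"hand": -1},{"x": 0,"y": 0,"z": 0.08,"ax": 0,"ay": 0,"az": 0,"hand": -1},{"x": 0.026,"y": -0.048,"z": 0.08,"ax": 0,"ay": 0,"az": -0.007,"hand": -1},{"x": 0.053,"y": -0.095,"z": 0.08,"ax": 0,"ay": 0,"az": -0.007,"hand": -1},{"x": 0.053,"y": -0.095,"z": 0.08,"ax": 0,"ay": 0,"az": -0.007,"hand": -1}])

```text
time_s: 4.2
eef_pos: [531.4, 263.0, 84.0]
ee_rot: [-0.039, -0.706, -0.039, 0.706]
force: [-0.3, 0.1, -0.7]
grip_width: 0.127
```

Emit:
carry_out(targets=[{"x": 0,"y": 0,"z": 0,"ax": 0,"ay": 0,"az": 0,"hand": -1}])

```text
time_s: 4.32
eef_pos: [529.6, 266.1, 83.9]
ee_rot: [-0.04, -0.706, -0.041, 0.706]
force: [-0.4, -0.0, 0.3]
grip_width: 0.129
```

```bash
python3 - <<'E'
from h import *
s,M=st();print(M.round(3).tolist())
a=viewer.capture("top")[150:310,240:400]; b=viewer.capture("scene")[170:270,270:390]
cv2.imwrite("pics/g2.png",np.hstack([cv2.resize(a[:,:],(320,320),interpolation=2),cv2.copyMakeBorder(cv2.resize(b,(480,400),interpolation=2),0,0,0,0,0)[:320]]) if 0 else cv2.resize(b,(720,600),interpolation=2))
cv2.imwrite("pics/g2t.png",a)
print(proj("scene",F((85,0,32.5))))
E
```

```text
4.33 [529.6 266.1  83.9] F [-0.41 -0.01  0.3 ] w 0.129
[[-0.001, 0.114, -0.993], [0.0, -0.993, -0.114], [-1.0, -0.0, 0.001]]
[309.54606748 202.00200323]
```

View pics/g2.png

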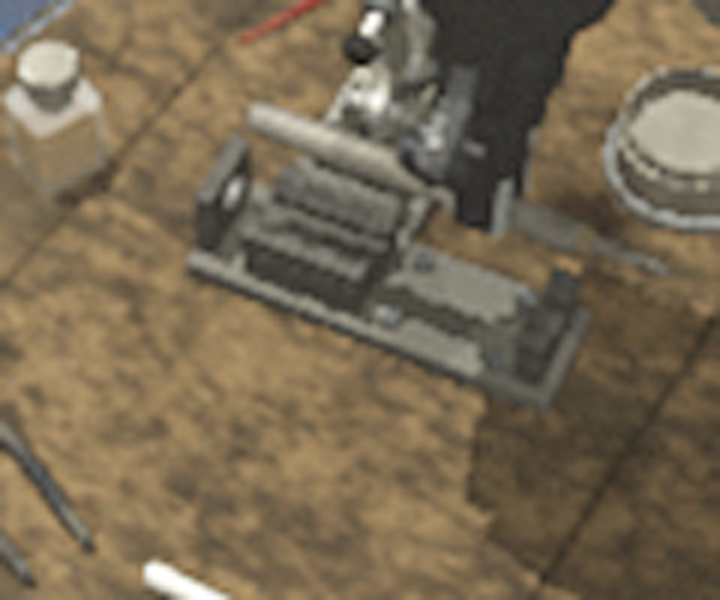

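```bash
python3 - <<'E'
from h import *
for u,v in((255,118),(585,240),(665,268)): print(back("scene",270+u/6,170+v/6,85.5).round(1))
print(F((77,0,0),(550,268.2),.115),F((-80,0,0),(550,268.2),.115),F((-94,0,0),(550,268.2),.115))
print("stop px",back("scene",270+235/6,170+190/6,32.5),F((85,0,0),(550,268.2),.115))
print("saddle rear near end centre", back("scene",270+388/6,170+240/6,36), F((22,0,0),(550,268.2),.115))
E
```

```text
[624.8 278.3  85.5]
[490.  260.6  85.5]
[459.4 255.9  85.5]
[np.float64(626.4913983921946), np.float64(277.0354950063121), 0] [np.float64(470.52841725486275), np.float64(259.0202649285069), 0] [np.float64(456.6208902744637), np.float64(257.41381129099557), 0]
stop px [635.82696811 277.64263829  32.5       ] [np.float64(634.4385566667083), np.float64(277.9534685134614), 0]
saddle rear near end centre [569.12480319 267.60236795  36.        ] [np.float64(571.8546852549127), np.float64(270.7244271446606), 0]
```

Emit:
carry_out(targets=[{"x": 0,"y": 0,"z": -0.02,"ax": 0,"ay": 0,"az": 0,"hand": -1},{"x": 0,"y": 0,"z": -0.034,"ax": 0,"ay": 0,"az": 0,"hand": -1},{"x": 0,"y": 0,"z": -0.041,"ax": 0,"ay": 0,"az": 0,"hand": -1},{"x": 0,"y": 0,"z": -0.044,"ax": 0,"ay": 0,"az": 0,"hand": -1},{"x": 0,"y": 0,"z": -0.044,"ax": 0,"ay": 0,"az": 0,"hand": -1}])

```text
time_s: 5.05
eef_pos: [530.1, 266.0, 40.5]
ee_rot: [0.041, 0.706, 0.041, -0.706]
force: [0.0, -0.3, -1.6]
grip_width: 0.128
```

Emit:
carry_out(targets=[{"x": 0,"y": 0,"z": -0.003,"ax": 0,"ay": 0,"az": 0,"hand": -1},{"x": 0,"y": 0,"z": -0.003,"ax": 0,"ay": 0,"az": 0,"hand": -1}])

```text
time_s: 5.3
eef_pos: [530.0, 265.9, 37.3]
ee_rot: [0.041, 0.706, 0.041, -0.706]
force: [-0.0, -0.0, -0.1]
grip_width: 0.13
```

Emit:
carry_out(targets=[{"x": 0,"y": 0,"z": -0.0015,"ax": 0,"ay": 0,"az": 0,"hand": -1},{"x": 0,"y": 0,"z": -0.003,"ax": 0,"ay": 0,"az": 0,"hand": -1},{"x": 0,"y": 0,"z": -0.003,"ax": 0,"ay": 0,"az": 0,"hand": -1}])

```text
time_s: 5.68
eef_pos: [529.9, 265.8, 34.2]
ee_rot: [-0.041, -0.706, -0.041, 0.706]
force: [-0.1, 0.3, -0.5]
grip_width: 0.126
```

Emit:
carry_out(targets=[{"x": 0,"y": 0,"z": -0.0015,"ax": 0,"ay": 0,"az": 0,"hand": -1},{"x": 0,"y": 0,"z": -0.002,"ax": 0,"ay": 0,"az": 0,"hand": -1},{"x": 0,"y": 0,"z": -0.002,"ax": 0,"ay": 0,"az": 0,"hand": -1}])

```text
time_s: 6.05
eef_pos: [530.0, 265.8, 32.3]
ee_rot: [-0.041, -0.706, -0.041, 0.706]
force: [0.8, -0.2, -0.5]
grip_width: 0.13
```

Emit:
carry_out(targets=[{"x": 0,"y": 0,"z": -0.001,"ax": 0,"ay": 0,"az": 0,"hand": -1},{"x": 0,"y": 0,"z": -0.0015,"ax": 0,"ay": 0,"az": 0,"hand": -1},{"x": 0,"y": 0,"z": -0.0015,"ax": 0,"ay": 0,"az": 0,"hand": -1}])

```text
time_s: 6.42
eef_pos: [530.0, 265.9, 30.9]
ee_rot: [-0.041, -0.706, -0.041, 0.706]
force: [-0.9, -0.7, 1.8]
grip_width: 0.129
```

Emit:
carry_out(targets=[{"x": 0,"y": 0,"z": -0.0005,"ax": 0,"ay": 0,"az": 0,"hand": -1},{"x": 0,"y": 0,"z": -0.0005,"ax": 0,"ay": 0,"az": 0,"hand": -1}])

```text
time_s: 6.68
eef_pos: [530.0, 265.9, 30.9]
ee_rot: [0.041, 0.706, 0.041, -0.706]
force: [-3.5, -0.2, 5.9]
grip_width: 0.127
```

Emit:
carry_out(targets=[{"x": 0,"y": 0,"z": 0,"ax": 0,"ay": 0,"az": 0,"hand": -0.5},{"x": 0,"y": 0,"z": 0,"ax": 0,"ay": 0,"az": 0,"hand": -0.5},{"x": 0,"y": 0,"z": -0.004,"ax": 0,"ay": 0,"az": 0,"hand": -0.5},{"x": 0,"y": 0,"z": -0.009,"ax": 0,"ay": 0,"az": 0,"hand": -0.5},{"x": 0,"y": 0,"z": -0.009,"ax": 0,"ay": 0,"az": 0,"hand": -0.5}])

```text
time_s: 7.3
eef_pos: [529.7, 265.8, 20.6]
ee_rot: [-0.041, -0.706, -0.04, 0.706]
force: [-0.6, -0.2, 0.5]
grip_width: 0.25
```

Emit:
carry_out(targets=[{"x": 0,"y": 0,"z": 0,"ax": 0,"ay": 0,"az": 0,"hand": -1},{"x": 0,"y": 0,"z": 0,"ax": 0,"ay": 0,"az": 0,"hand": -1},{"x": 0,"y": 0,"z": 0,"ax": 0,"ay": 0,"az": 0,"hand": -1},{"x": 0,"y": 0,"z": 0,"ax": 0,"ay": 0,"az": 0,"hand": -1}], grip_force=20)

```text
time_s: 7.8
eef_pos: [530.0, 265.9, 21.3]
ee_rot: [0.041, 0.706, 0.041, -0.706]
force: [0.4, -0.1, -0.4]
grip_width: 0.137
```

Emit:
carry_out(targets=[{"x": 0.0008,"y": 0.0001,"z": 0,"ax": 0,"ay": 0,"az": 0,"hand": -1},{"x": 0.0016,"y": 0.0002,"z": 0,"ax": 0,"ay": 0,"az": 0,"hand": -1},{"x": 0.0024,"y": 0.0003,"z": 0,"ax": 0,"ay": 0,"az": 0,"hand": -1},{"x": 0.003,"y": 0.0003,"z": 0,"ax": 0,"ay": 0,"az": 0,"hand": -1}])

```text
time_s: 8.3
eef_pos: [533.1, 266.2, 21.3]
ee_rot: [-0.041, -0.706, -0.041, 0.706]
force: [0.4, -0.0, -0.6]
grip_width: 0.138
```

Emit:
carry_out(targets=[{"x": 0.0005,"y": 0.0001,"z": 0,"ax": 0,"ay": 0,"az": 0,"hand": -1},{"x": 0.001,"y": 0.0001,"z": 0,"ax": 0,"ay": 0,"az": 0,"hand": -1},{"x": 0.001,"y": 0.0001,"z": 0,"ax": 0,"ay": 0,"az": 0,"hand": -1}])

```text
time_s: 8.68
eef_pos: [534.1, 266.3, 21.3]
ee_rot: [0.041, 0.706, 0.041, -0.706]
force: [-0.4, -0.0, -0.8]
grip_width: 0.137
```

Emit:
carry_out(targets=[{"x": 0.0005,"y": 0.0001,"z": 0,"ax": 0,"ay": 0,"az": 0,"hand": -1},{"x": 0.0005,"y": 0.0001,"z": 0,"ax": 0,"ay": 0,"az": 0,"hand": -1}])

```text
time_s: 8.93
eef_pos: [534.5, 266.4, 21.3]
ee_rot: [0.041, 0.706, 0.041, -0.706]
force: [-0.1, 0.3, -0.4]
grip_width: 0.132
```

Emit:
carry_out(targets=[{"x": 0.0004,"y": 0,"z": 0,"ax": 0,"ay": 0,"az": 0,"hand": -1},{"x": 0.0008,"y": 0.0001,"z": 0,"ax": 0,"ay": 0,"az": 0,"hand": -1}])

```text
time_s: 9.18
eef_pos: [535.3, 266.5, 21.3]
ee_rot: [-0.041, -0.706, -0.041, 0.706]
force: [-0.1, 0.6, -0.2]
grip_width: 0.138
```

Emit:
carry_out(targets=[{"x": 0.0004,"y": 0,"z": 0,"ax": 0,"ay": 0,"az": 0,"hand": -1},{"x": 0.0008,"y": 0.0001,"z": 0,"ax": 0,"ay": 0,"az": 0,"hand": -1}])

```text
time_s: 9.43
eef_pos: [535.9, 266.6, 21.2]
ee_rot: [-0.041, -0.706, -0.041, 0.706]
force: [-1.5, -0.2, 0.1]
grip_width: 0.139
```

Emit:
carry_out(targets=[{"x": 0.0004,"y": 0,"z": 0,"ax": 0,"ay": 0,"az": 0,"hand": -1},{"x": 0.0004,"y": 0,"z": 0,"ax": 0,"ay": 0,"az": 0,"hand": -1}])

```text
time_s: 9.68
eef_pos: [536.0, 266.6, 21.2]
ee_rot: [-0.041, -0.705, -0.041, 0.706]
force: [-4.1, -0.8, 1.2]
grip_width: 0.137
```

Emit:
carry_out(targets=[{"x": 0.0002,"y": 0,"z": 0,"ax": 0,"ay": 0,"az": 0,"hand": -1},{"x": 0.0002,"y": 0,"z": 0,"ax": 0,"ay": 0,"az": 0,"hand": -1},{"x": 0.0002,"y": 0,"z": 0,"ax": 0,"ay": 0,"az": 0,"hand": -1}])

```text
time_s: 10.05
eef_pos: [536.0, 266.6, 21.2]
ee_rot: [-0.041, -0.705, -0.041, 0.707]
force: [-5.8, -0.5, 2.2]
grip_width: 0.135
```

```bash
python3 - <<'E'
from h import *
s,M=st()
b=viewer.capture("scene")[170:270,270:390]
cv2.imwrite("pics/g3.png",cv2.resize(b,(720,600),interpolation=2))
E
```

```text
10.05 [536.  266.6  21.2] F [-5.8  -0.54  2.17] w 0.135
```

View pics/g3.png

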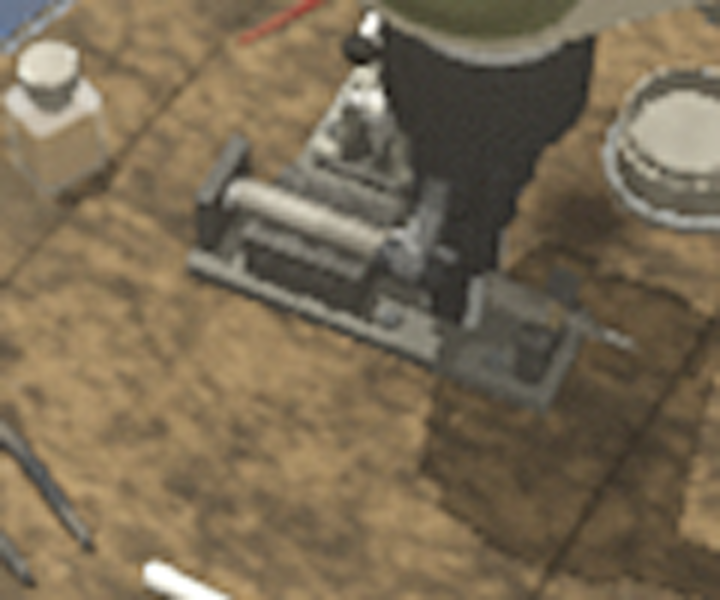

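The graver is down in both saddles with its butt on the stop at about 6 N and its point out at the front. Next I'll release it, lift and turn for the handle.

Emit:
carry_out(targets=[{"x": 0,"y": 0,"z": 0,"ax": 0,"ay": 0,"az": 0,"hand": -0.5},{"x": 0,"y": 0,"z": 0,"ax": 0,"ay": 0,"az": 0,"hand": -0.45},{"x": 0,"y": 0,"z": 0.03,"ax": 0,"ay": 0,"az": 0,"hand": -0.45},{"x": 0,"y": 0,"z": 0.09,"ax": 0,"ay": 0,"az": 0,"hand": -0.45},{"x": 0,"y": 0,"z": 0.15,"ax": 0,"ay": 0,"az": 0,"hand": -0.45}])

```text
time_s: 10.72
eef_pos: [536.8, 266.5, 173.1]
ee_rot: [0.041, 0.706, 0.041, -0.706]
force: [-0.3, 0.7, 0.1]
grip_width: 0.277
```

Emit:
carry_out(targets=[{"x": 0,"y": 0,"z": 0.03,"ax": 0,"ay": 0,"az": 0.18,"hand": -1},{"x": 0,"y": 0,"z": 0.03,"ax": 0,"ay": 0,"az": 0.36,"hand": -1},{"x": 0,"y": 0,"z": 0.03,"ax": 0,"ay": 0,"az": 0.54,"hand": -1},{"x": 0,"y": 0,"z": 0.03,"ax": 0,"ay": 0,"az": 0.72,"hand": -1},{"x": 0,"y": 0,"z": 0.03,"ax": 0,"ay": 0,"az": 0.9,"hand": -1}])

```text
time_s: 11.35
eef_pos: [537.0, 266.6, 201.4]
ee_rot: [0.345, 0.617, 0.345, -0.617]
force: [0.9, 0.1, -0.1]
grip_width: -0.003
```

Emit:
carry_out(targets=[{"x": 0,"y": 0,"z": 0,"ax": 0,"ay": 0,"az": 0.18,"hand": -1},{"x": 0,"y": 0,"z": 0,"ax": 0,"ay": 0,"az": 0.36,"hand": -1},{"x": 0,"y": 0,"z": 0,"ax": 0,"ay": 0,"az": 0.54,"hand": -1},{"x": 0,"y": 0,"z": 0,"ax": 0,"ay": 0,"az": 0.671,"hand": -1},{"x": 0,"y": 0,"z": 0,"ax": 0,"ay": 0,"az": 0.671,"hand": -1}])

```text
time_s: 11.98
eef_pos: [536.9, 266.6, 201.4]
ee_rot: [0.528, 0.471, 0.527, -0.471]
force: [-0.1, 0.4, -0.4]
grip_width: 0.003
```

```bash
python3 - <<'E'
from h import *
s,M=st(); print(M.round(3).tolist(), s["joints"].round(2))
o=(550,268.2);yaw=.115
def T(r,th,extra=0):
    th=np.radians(th); y=r*np.cos(th)+6.5*np.sin(th)+11+extra; z=r*np.sin(th)-6.5*np.cos(th)
    return np.round(F((50,-108+y,50+z),o,yaw),1)
print("approach",T(92,82,8))
for r,d in((92,82),(91,94),(90,106),(88,118),(86,128),(84,138),(83,146),(82,154),(82,160),(82,164),(82,168)): print(d,round(np.radians(d-82),2),T(r,d))
E
```

```text
11.97 [536.9 266.6 201.4] F [-0.07  0.37 -0.37] w 0.003
[[0.001, 0.994, 0.113], [0.0, 0.113, -0.994], [-1.0, 0.001, -0.0]] [ 0.27  0.5   1.3  -0.    1.34  0.15]
approach [607.7 204.6 140.2]
82 0.0 [608.6 196.7 140.2]
94 0.21 [610.8 177.7 141.2]
106 0.42 [612.9 159.1 138.3]
118 0.63 [614.9 142.2 130.8]
128 0.8 [616.3 130.1 121.8]
138 0.98 [617.5 119.9 111. ]
146 1.12 [618.3 112.8 101.8]
154 1.26 [618.9 107.2  91.8]
160 1.36 [619.4 103.2  84.2]
164 1.43 [619.6 101.1  78.9]
168 1.5 [619.8  99.2  73.4]
```

Emit:
carry_out(targets=[{"x": 0.035,"y": -0.031,"z": 0,"ax": 0,"ay": 0,"az": 0,"hand": -1},{"x": 0.071,"y": -0.062,"z": 0,"ax": 0,"ay": 0,"az": 0,"hand": -1},{"x": 0.071,"y": -0.061,"z": -0.02,"ax": 0,"ay": 0,"az": 0,"hand": -1},{"x": 0.071,"y": -0.061,"z": -0.036,"ax": 0,"ay": 0,"az": 0,"hand": -1},{"x": 0.071,"y": -0.061,"z": -0.036,"ax": 0,"ay": 0,"az": 0,"hand": -1}])

```text
time_s: 12.6
eef_pos: [607.0, 205.9, 164.1]
ee_rot: [0.527, 0.47, 0.528, -0.471]
force: [0.4, -0.2, -0.6]
grip_width: 0.0
```

```bash
python3 - <<'E'
from h import *
s,M=st()
b=viewer.capture("scene")[130:255,280:400]
cv2.imwrite("pics/g4.png",cv2.resize(b,(576,600),interpolation=2))
for x in(-11,11): print(((proj("scene",F((50,-108+38+x,165),(550,268.2),.115))-[280,130])*4.8).round())
E
```

```text
12.6 [607.  205.9 164.1] F [ 0.36 -0.17 -0.63] w 0.0
[282.  76.]
[262. 106.]
```

View pics/g4.png

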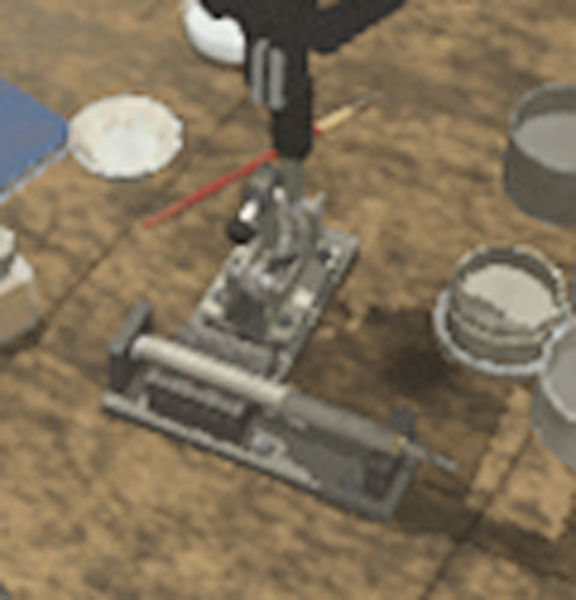

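The graver sits against the stop and the fingertips are in front of the standing sleeve, clear of the pad. I'll go down and push.

Emit:
carry_out(targets=[{"x": 0,"y": 0,"z": -0.015,"ax": 0,"ay": 0,"az": 0,"hand": -1},{"x": 0,"y": 0,"z": -0.025,"ax": 0,"ay": 0,"az": 0,"hand": -1},{"x": 0.0005,"y": -0.004,"z": -0.025,"ax": 0,"ay": 0,"az": 0,"hand": -1},{"x": 0.001,"y": -0.008,"z": -0.025,"ax": 0,"ay": 0,"az": 0,"hand": -1},{"x": 0.0015,"y": -0.012,"z": -0.025,"ax": 0,"ay": 0,"az": 0,"hand": -1}])

```text
time_s: 13.28
eef_pos: [609.5, 193.3, 140.8]
ee_rot: [0.528, 0.471, 0.528, -0.47]
force: [-0.6, 0.3, 0.8]
grip_width: 0.003
```

Emit:
carry_out(targets=[{"x": 0.0005,"y": -0.004,"z": 0,"ax": 0,"ay": 0,"az": 0,"hand": -1},{"x": 0.001,"y": -0.008,"z": 0,"ax": 0,"ay": 0,"az": 0,"hand": -1},{"x": 0.0015,"y": -0.012,"z": 0,"ax": 0,"ay": 0,"az": 0,"hand": -1},{"x": 0.002,"y": -0.016,"z": 0.0005,"ax": 0,"ay": 0,"az": 0,"hand": -1},{"x": 0.002,"y": -0.016,"z": 0.0005,"ax": 0,"ay": 0,"az": 0,"hand": -1}])

```text
time_s: 13.9
eef_pos: [611.3, 177.2, 140.8]
ee_rot: [0.528, 0.47, 0.528, -0.471]
force: [-0.1, -0.5, 0.2]
grip_width: -0.001
```

Emit:
carry_out(targets=[{"x": 0.0005,"y": -0.006,"z": -0.0005,"ax": 0,"ay": 0,"az": 0,"hand": -1},{"x": 0.001,"y": -0.0125,"z": -0.0015,"ax": 0,"ay": 0,"az": 0,"hand": -1},{"x": 0.0015,"y": -0.0185,"z": -0.0025,"ax": 0,"ay": 0,"az": 0,"hand": -1},{"x": 0.0025,"y": -0.027,"z": -0.006,"ax": 0,"ay": 0,"az": 0,"hand": -1},{"x": 0.0035,"y": -0.0355,"z": -0.01,"ax": 0,"ay": 0,"az": 0,"hand": -1}])

```text
time_s: 14.52
eef_pos: [614.8, 141.4, 130.5]
ee_rot: [0.528, 0.47, 0.528, -0.471]
force: [0.1, -0.8, 0.8]
grip_width: -0.001
```

Emit:
carry_out(targets=[{"x": 0.0005,"y": -0.004,"z": -0.003,"ax": 0,"ay": 0,"az": 0,"hand": -1},{"x": 0.001,"y": -0.008,"z": -0.006,"ax": 0,"ay": 0,"az": 0,"hand": -1},{"x": 0.0015,"y": -0.012,"z": -0.009,"ax": 0,"ay": 0,"az": 0,"hand": -1},{"x": 0.0015,"y": -0.012,"z": -0.009,"ax": 0,"ay": 0,"az": 0,"hand": -1}])

```text
time_s: 15.02
eef_pos: [616.2, 129.8, 121.5]
ee_rot: [0.528, 0.47, 0.528, -0.471]
force: [-0.5, 0.2, 0.9]
grip_width: -0.001
```

```bash
python3 - <<'E'
from h import *
s,M=st()
b=viewer.capture("scene")[130:255,280:400]
cv2.imwrite("pics/g5.png",cv2.resize(b,(576,600),interpolation=2))
E
```

```text
15.03 [616.2 129.8 121.5] F [-0.49  0.23  0.89] w -0.001
```

View pics/g5.png

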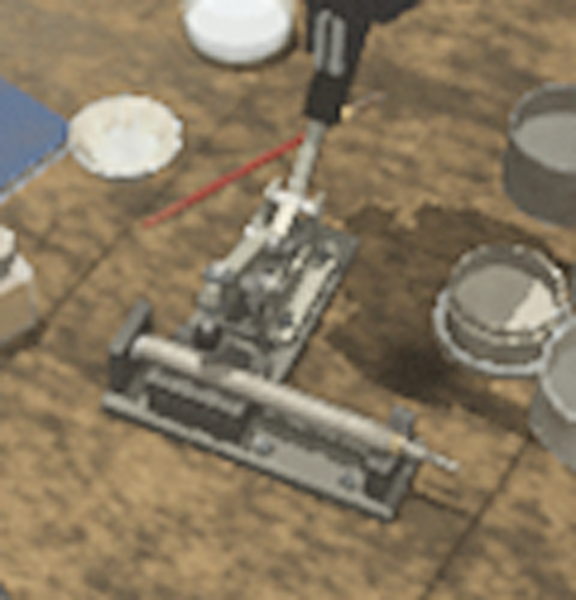

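The handle is following, and the pad at (205,335) is coming down towards the graver, which is still in place. I'll continue slowly through the bite.

Emit:
carry_out(targets=[{"x": 0.0003,"y": -0.0025,"z": -0.0027,"ax": 0,"ay": 0,"az": 0,"hand": -1},{"x": 0.0006,"y": -0.005,"z": -0.0054,"ax": 0,"ay": 0,"az": 0,"hand": -1},{"x": 0.0009,"y": -0.0075,"z": -0.008,"ax": 0,"ay": 0,"az": 0,"hand": -1},{"x": 0.0012,"y": -0.01,"z": -0.0107,"ax": 0,"ay": 0,"az": 0,"hand": -1}])

```text
time_s: 15.58
eef_pos: [617.4, 119.9, 110.9]
ee_rot: [0.528, 0.47, 0.528, -0.47]
force: [0.2, -0.4, -0.1]
grip_width: 0.0
```

Emit:
carry_out(targets=[{"x": 0.0002,"y": -0.0018,"z": -0.0023,"ax": 0,"ay": 0,"az": 0,"hand": -1},{"x": 0.0004,"y": -0.0036,"z": -0.0046,"ax": 0,"ay": 0,"az": 0,"hand": -1},{"x": 0.0006,"y": -0.0054,"z": -0.007,"ax": 0,"ay": 0,"az": 0,"hand": -1},{"x": 0.0008,"y": -0.0071,"z": -0.0092,"ax": 0,"ay": 0,"az": 0,"hand": -1}])

```text
time_s: 16.08
eef_pos: [618.2, 112.9, 101.7]
ee_rot: [0.528, 0.47, 0.528, -0.47]
force: [0.5, -0.1, -0.1]
grip_width: -0.005
```

Emit:
carry_out(targets=[{"x": 0.0002,"y": -0.0014,"z": -0.0025,"ax": 0,"ay": 0,"az": 0,"hand": -1},{"x": 0.0003,"y": -0.0028,"z": -0.005,"ax": 0,"ay": 0,"az": 0,"hand": -1},{"x": 0.0003,"y": -0.0028,"z": -0.005,"ax": 0,"ay": 0,"az": 0,"hand": -1}])

```text
time_s: 16.45
eef_pos: [618.6, 110.1, 96.9]
ee_rot: [0.528, 0.471, 0.528, -0.47]
force: [-0.5, 0.8, 1.3]
grip_width: 0.005
```

Emit:
carry_out(targets=[{"x": 0.0002,"y": -0.0014,"z": -0.0025,"ax": 0,"ay": 0,"az": 0,"hand": -1},{"x": 0.0003,"y": -0.0028,"z": -0.005,"ax": 0,"ay": 0,"az": 0,"hand": -1},{"x": 0.0003,"y": -0.0028,"z": -0.005,"ax": 0,"ay": 0,"az": 0,"hand": -1}])

```text
time_s: 16.82
eef_pos: [619.0, 107.2, 91.9]
ee_rot: [0.528, 0.471, 0.528, -0.47]
force: [0.2, -0.3, 3.6]
grip_width: 0.001
```

Emit:
carry_out(targets=[{"x": 0.0001,"y": -0.001,"z": -0.002,"ax": 0,"ay": 0,"az": 0,"hand": -1},{"x": 0.0002,"y": -0.002,"z": -0.004,"ax": 0,"ay": 0,"az": 0,"hand": -1},{"x": 0.0002,"y": -0.002,"z": -0.004,"ax": 0,"ay": 0,"az": 0,"hand": -1}])

```text
time_s: 17.2
eef_pos: [619.1, 105.3, 87.9]
ee_rot: [0.528, 0.471, 0.528, -0.47]
force: [1.4, -0.1, 2.5]
grip_width: -0.004
```

Emit:
carry_out(targets=[{"x": 0.0001,"y": -0.001,"z": -0.002,"ax": 0,"ay": 0,"az": 0,"hand": -1},{"x": 0.0002,"y": -0.002,"z": -0.004,"ax": 0,"ay": 0,"az": 0,"hand": -1},{"x": 0.0002,"y": -0.002,"z": -0.004,"ax": 0,"ay": 0,"az": 0,"hand": -1}])

```text
time_s: 17.58
eef_pos: [619.1, 103.4, 83.5]
ee_rot: [0.528, 0.47, 0.528, -0.471]
force: [0.7, -0.4, 1.5]
grip_width: -0.002
```

Emit:
carry_out(targets=[{"x": 0.0001,"y": -0.0008,"z": -0.002,"ax": 0,"ay": 0,"az": 0,"hand": -1},{"x": 0.0002,"y": -0.0015,"z": -0.004,"ax": 0,"ay": 0,"az": 0,"hand": -1},{"x": 0.0002,"y": -0.0015,"z": -0.004,"ax": 0,"ay": 0,"az": 0,"hand": -1}])

```text
time_s: 17.95
eef_pos: [619.0, 101.9, 79.3]
ee_rot: [0.527, 0.47, 0.528, -0.471]
force: [0.1, 0.9, 0.2]
grip_width: -0.002
```

Emit:
carry_out(targets=[{"x": 0.0001,"y": -0.0003,"z": -0.001,"ax": 0,"ay": 0,"az": 0,"hand": -1},{"x": 0.0001,"y": -0.0006,"z": -0.002,"ax": 0,"ay": 0,"az": 0,"hand": -1},{"x": 0.0001,"y": -0.0006,"z": -0.002,"ax": 0,"ay": 0,"az": 0,"hand": -1}])

```text
time_s: 18.32
eef_pos: [619.4, 101.3, 77.6]
ee_rot: [0.528, 0.47, 0.528, -0.471]
force: [0.5, 1.2, 0.1]
grip_width: 0.001
```

Emit:
carry_out(targets=[{"x": 0,"y": -0.0003,"z": -0.0008,"ax": 0,"ay": 0,"az": 0,"hand": -1},{"x": 0,"y": -0.0005,"z": -0.0015,"ax": 0,"ay": 0,"az": 0,"hand": -1}])

```text
time_s: 18.58
eef_pos: [619.5, 100.8, 76.3]
ee_rot: [0.528, 0.47, 0.528, -0.47]
force: [-0.7, 0.4, -0.3]
grip_width: 0.002
```

Emit:
carry_out(targets=[{"x": 0,"y": -0.0002,"z": -0.0005,"ax": 0,"ay": 0,"az": 0,"hand": -1},{"x": 0,"y": -0.0003,"z": -0.001,"ax": 0,"ay": 0,"az": 0,"hand": -1}])

```text
time_s: 18.82
eef_pos: [619.5, 100.5, 75.4]
ee_rot: [0.528, 0.47, 0.528, -0.47]
force: [-0.1, 0.2, -0.2]
grip_width: 0.002
```

Emit:
carry_out(targets=[{"x": 0,"y": -0.0002,"z": -0.0005,"ax": 0,"ay": 0,"az": 0,"hand": -1},{"x": 0,"y": -0.0003,"z": -0.001,"ax": 0,"ay": 0,"az": 0,"hand": -1}])

```text
time_s: 19.08
eef_pos: [619.6, 100.2, 74.6]
ee_rot: [0.528, 0.471, 0.528, -0.47]
force: [-0.5, 0.1, 3.2]
grip_width: -0.001
```

Emit:
carry_out(targets=[{"x": 0,"y": 0,"z": -0.0003,"ax": 0,"ay": 0,"az": 0,"hand": -1},{"x": 0,"y": 0,"z": -0.0003,"ax": 0,"ay": 0,"az": 0,"hand": -1}])

```text
time_s: 19.32
eef_pos: [619.7, 100.2, 74.6]
ee_rot: [0.528, 0.471, 0.528, -0.47]
force: [-1.5, 0.9, 5.3]
grip_width: -0.0
```

Emit:
carry_out(targets=[{"x": 0,"y": 0,"z": -0.0004,"ax": 0,"ay": 0,"az": 0,"hand": -1},{"x": 0,"y": 0,"z": -0.0004,"ax": 0,"ay": 0,"az": 0,"hand": -1},{"x": 0,"y": 0,"z": -0.0004,"ax": 0,"ay": 0,"az": 0,"hand": -1}])

```text
time_s: 19.7
eef_pos: [619.7, 100.2, 74.4]
ee_rot: [0.528, 0.471, 0.528, -0.47]
force: [-3.0, 0.8, 7.9]
grip_width: 0.002
```

Emit:
carry_out(targets=[{"x": 0,"y": 0,"z": -0.0004,"ax": 0,"ay": 0,"az": 0,"hand": -1},{"x": 0,"y": 0,"z": -0.0004,"ax": 0,"ay": 0,"az": 0,"hand": -1},{"x": 0,"y": 0,"z": -0.0004,"ax": 0,"ay": 0,"az": 0,"hand": -1}])

```text
time_s: 20.08
eef_pos: [619.7, 100.2, 74.3]
ee_rot: [0.528, 0.471, 0.528, -0.47]
force: [-3.1, 0.9, 9.6]
grip_width: 0.003
```

Emit:
carry_out(targets=[{"x": 0,"y": 0,"z": 0.01,"ax": 0,"ay": 0,"az": 0,"hand": -1},{"x": 0,"y": 0,"z": 0.06,"ax": 0,"ay": 0,"az": 0,"hand": -1},{"x": 0,"y": 0,"z": 0.12,"ax": 0,"ay": 0,"az": 0,"hand": -1},{"x": -0.04,"y": -0.04,"z": 0.15,"ax": 0,"ay": 0,"az": 0,"hand": -1},{"x": -0.08,"y": -0.08,"z": 0.16,"ax": 0,"ay": 0,"az": 0,"hand": -1}])

```text
time_s: 20.7
eef_pos: [539.0, 19.3, 235.2]
ee_rot: [0.529, 0.471, 0.527, -0.47]
force: [0.8, -1.4, 0.3]
grip_width: -0.0
```

Emit:
carry_out(targets=[{"x": -0.03,"y": -0.05,"z": 0,"ax": 0,"ay": 0,"az": 0,"hand": -1},{"x": -0.06,"y": -0.1,"z": 0,"ax": 0,"ay": 0,"az": 0,"hand": -1},{"x": -0.06,"y": -0.1,"z": 0,"ax": 0,"ay": 0,"az": 0,"hand": -1}])

```text
time_s: 21.08
eef_pos: [478.2, -82.4, 233.8]
ee_rot: [0.527, 0.472, 0.527, -0.472]
force: [1.0, 0.6, -0.2]
grip_width: 0.004
```

```bash
python3 - <<'E'
from h import *
s,M=st()
b=viewer.capture("scene")[130:255,280:400]; a=viewer.capture("top")[160:290,290:400]
im=np.hstack([cv2.resize(b,(400,417),interpolation=2),cv2.resize(a,(353,417),interpolation=2)])
cv2.imwrite("pics/g6.png",im)
E
```

```text
21.07 [478.2 -82.4 233.8] F [ 1.03  0.64 -0.21] w 0.004
```

View pics/g6.png

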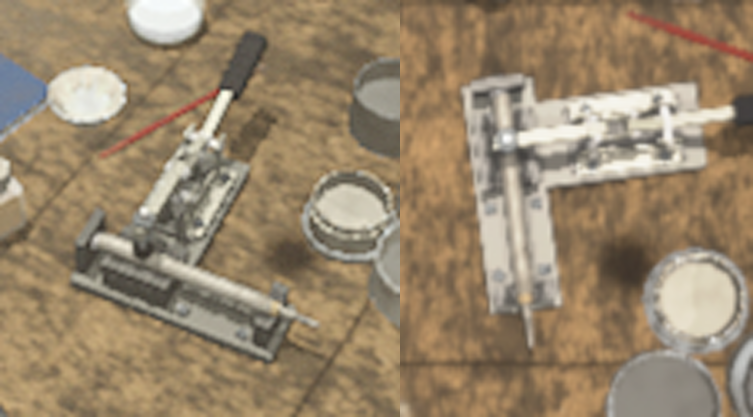

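The handle stays down and the pad is on the graver. The push against the stop was only about 10 N, so I'll check once more that it is home by pressing again at about 14 N.

Emit:
carry_out(targets=[{"x": 0.035,"y": 0.045,"z": 0,"ax": 0,"ay": 0,"az": 0,"hand": -1},{"x": 0.07,"y": 0.09,"z": 0,"ax": 0,"ay": 0,"az": 0,"hand": -1},{"x": 0.105,"y": 0.135,"z": 0,"ax": 0,"ay": 0,"az": 0,"hand": -1},{"x": 0.14,"y": 0.18,"z": 0,"ax": 0,"ay": 0,"az": 0,"hand": -1},{"x": 0.14,"y": 0.18,"z": -0.04,"ax": 0,"ay": 0,"az": 0,"hand": -1}])

```text
time_s: 21.8
eef_pos: [622.3, 105.0, 194.6]
ee_rot: [0.531, 0.471, 0.528, -0.467]
force: [-0.0, -1.1, -1.3]
grip_width: -0.003
```

Emit:
carry_out(targets=[{"x": 0,"y": 0,"z": -0.05,"ax": 0,"ay": 0,"az": 0,"hand": -1},{"x": 0,"y": 0,"z": -0.095,"ax": 0,"ay": 0,"az": 0,"hand": -1},{"x": 0,"y": 0,"z": -0.11,"ax": 0,"ay": 0,"az": 0,"hand": -1},{"x": 0,"y": 0,"z": -0.115,"ax": 0,"ay": 0,"az": 0,"hand": -1},{"x": 0,"y": 0,"z": -0.115,"ax": 0,"ay": 0,"az": 0,"hand": -1}])

```text
time_s: 22.42
eef_pos: [620.3, 100.5, 79.7]
ee_rot: [0.529, 0.471, 0.527, -0.47]
force: [-0.2, -0.6, -0.1]
grip_width: 0.005
```

Emit:
carry_out(targets=[{"x": 0,"y": 0,"z": -0.001,"ax": 0,"ay": 0,"az": 0,"hand": -1},{"x": 0,"y": 0,"z": -0.002,"ax": 0,"ay": 0,"az": 0,"hand": -1},{"x": 0,"y": 0,"z": -0.003,"ax": 0,"ay": 0,"az": 0,"hand": -1},{"x": 0,"y": 0,"z": -0.004,"ax": 0,"ay": 0,"az": 0,"hand": -1},{"x": 0,"y": 0,"z": -0.004,"ax": 0,"ay": 0,"az": 0,"hand": -1}])

```text
time_s: 23.05
eef_pos: [619.6, 100.1, 74.6]
ee_rot: [0.528, 0.471, 0.528, -0.47]
force: [-0.4, 0.2, 2.8]
grip_width: -0.002
```

Emit:
carry_out(targets=[{"x": 0,"y": 0,"z": -0.0005,"ax": 0,"ay": 0,"az": 0,"hand": -1},{"x": 0,"y": 0,"z": -0.001,"ax": 0,"ay": 0,"az": 0,"hand": -1},{"x": 0,"y": 0,"z": -0.001,"ax": 0,"ay": 0,"az": 0,"hand": -1}])

```text
time_s: 23.42
eef_pos: [619.8, 100.1, 74.4]
ee_rot: [0.528, 0.471, 0.528, -0.47]
force: [-3.6, -1.5, 10.2]
grip_width: -0.0
```

Emit:
carry_out(targets=[{"x": 0,"y": 0,"z": -0.0004,"ax": 0,"ay": 0,"az": 0,"hand": -1},{"x": 0,"y": 0,"z": -0.0004,"ax": 0,"ay": 0,"az": 0,"hand": -1}])

```text
time_s: 23.68
eef_pos: [619.8, 100.1, 74.3]
ee_rot: [0.528, 0.471, 0.528, -0.47]
force: [-4.8, -0.3, 10.8]
grip_width: 0.004
```

Emit:
carry_out(targets=[{"x": 0,"y": 0,"z": -0.0004,"ax": 0,"ay": 0,"az": 0,"hand": -1},{"x": 0,"y": 0,"z": -0.0004,"ax": 0,"ay": 0,"az": 0,"hand": -1}])

```text
time_s: 23.92
eef_pos: [619.9, 100.1, 74.2]
ee_rot: [0.528, 0.471, 0.527, -0.47]
force: [-5.2, -0.5, 12.8]
grip_width: -0.002
```

The sleeve sits at the same height (74.6 mm) and gives no real travel up to about 14 N, so the stop is rigid. I'm backing off.

Emit:
carry_out(targets=[{"x": 0,"y": 0,"z": 0.01,"ax": 0,"ay": 0,"az": 0,"hand": -1},{"x": 0,"y": 0,"z": 0.06,"ax": 0,"ay": 0,"az": 0,"hand": -1},{"x": 0,"y": 0,"z": 0.12,"ax": 0,"ay": 0,"az": 0,"hand": -1},{"x": -0.04,"y": -0.04,"z": 0.15,"ax": 0,"ay": 0,"az": 0,"hand": -1},{"x": -0.08,"y": -0.08,"z": 0.16,"ax": 0,"ay": 0,"az": 0,"hand": -1}])

```text
time_s: 24.55
eef_pos: [539.0, 19.4, 234.3]
ee_rot: [0.529, 0.471, 0.527, -0.47]
force: [0.6, -1.0, -0.2]
grip_width: 0.003
```

Emit:
carry_out(targets=[{"x": -0.03,"y": -0.05,"z": 0,"ax": 0,"ay": 0,"az": 0,"hand": -1},{"x": -0.06,"y": -0.1,"z": 0,"ax": 0,"ay": 0,"az": 0,"hand": -1},{"x": -0.06,"y": -0.1,"z": 0,"ax": 0,"ay": 0,"az": 0,"hand": -1}])

```text
time_s: 24.92
eef_pos: [478.2, -82.3, 232.9]
ee_rot: [0.527, 0.472, 0.527, -0.472]
force: [-0.0, 0.6, 0.5]
grip_width: -0.002
```

```bash
python3 - <<'E'
from h import *
from rig import finish_job
s,M=st()
b=viewer.capture("scene")[130:300,260:400]
cv2.imwrite("pics/g7.png",cv2.resize(b,(494,600),interpolation=2))
E
```

```text
24.93 [478.2 -82.3 232.9] F [-0.03  0.58  0.51] w -0.002
```

View pics/g7.png

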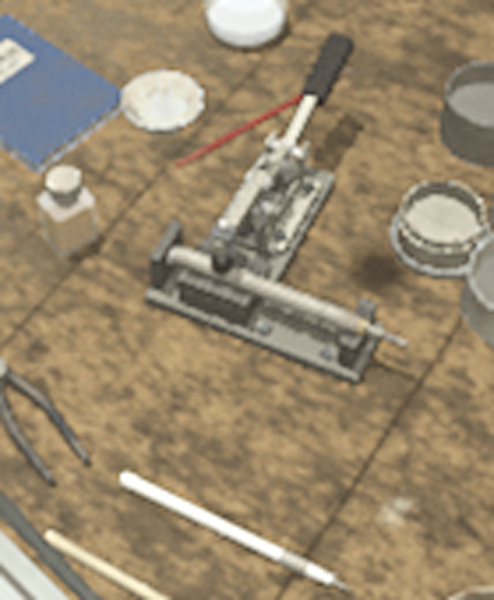

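The handle is down at (330,65) and the pad is on the graver at (222,262). The butt is at the stop at (172,252), and the other tools are where they were. I'm handing the job in.

```bash
python3 -c "
from rig import finish_job
print(finish_job())"
```

```text
the job is handed in; nothing more can be done
None
```

The thick graver is clamped in the fixture, and I handed the job in at about 25 s; no verdict is reported.

- **Graver:** I lowered it into both saddles, re-gripped it and slid it back in steps of at most about 1 mm. The wrist read about 6 N against the end stop, held for over 0.3 s.
- **Handle:** I pushed it over with the shut fingers. Resistance peaked at about 4 N, fell to nothing round the dead point, and then the stop was felt with the fingertips at 74.6 mm.
- **Home check:** I let go and pressed again, to about 14 N. Contact came at the same height, and it gave only about 0.4 mm, which I put down to arm flex, so I took it as home on its stop.
- **Last picture:** the handle stays down by itself, and the pad is on the graver. Its butt is at the stop and its point sticks out at the open end. The needle holder, scriber and vial show no visible movement, and the arm is well clear of everything.

Three things I could not check directly:
- **Handle angle:** the home position rests on the push test, not on a reading of the joint.
- **Pad force:** it was not measured. The pad began to bite a little late, at about 1.2 rad instead of 1.0–1.15, which suggests the clamp is set slightly high and the force is towards the lower end of its range.
- **Butt position after clamping:** I judged it only from the picture.

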